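Flip the status flag of the dispensed panel

ROBOT

A 6-joint arm with a two-finger parallel gripper is mounted at the origin on the work surface. World frame = base frame: x ahead of the robot, y to its left, z up, the work surface at z = 0. Lengths are in m, angles in degrees, forces in N, time in s.
With the tool pointing down it reaches from about 0.4 to 0.825 m from the base axis. Payload 7 kg.
Tool frame: the origin (TCP) lies between the finger pads; the fingertips stand 11 mm ahead of it and the grasp point (between the pads) lies 8 mm behind it; z points along the fingers, y is the direction in which the jaws open and shut (so a half turn about z gives the same grasp; the last joint's range is limited). The gripper opens to 88 mm and grips with 3 to 60 N. Pads are 19 mm wide; open, the fingers measure 130 mm over their backs; the gripper's body (78 mm by 193 mm) begins 47 mm behind the grasp point.
Start: joints at [-47.378, 20.546, 0.682, 0, -70.136, -16.507], TCP at [0.297, -0.606, 0.238] pointing down, gripper open.
Joint ranges: [-176.03, 176.03], [-82.01, 121.73], [-58.28, 71.71], [-173.87, 95.51], [-174.79, -0.11], [-173.66, 173.66]. Speed limits (degrees/s): [136.94, 136.94, 172.46, 180, 180, 180].

INTERFACE

Orientations are given as [roll, pitch, yaw] about the fixed x, y, z axes, in that order (R = Rz(yaw) Ry(pitch) Rx(roll)).
In Python, from plant import r gives the robot as it stands.
- The arm moves only by the shell command python3 -m inch 'ROWS' [OPENING] [FORCE]. ROWS is JSON, a list of rows, each an object of numbers: "x", "y", "z": the shift along the tool's x, y, z as a fraction of full scale; "yaw": the turn about the tool's z as a fraction of full scale. In form: [{"x": .., "y": .., "z": .., "yaw": ..}, ...]. A call has 1 to 5 rows; each row shifts and turns the pose as measured when the row begins, along the tool's axes as they then stand; what a row does not reach is not made up. Full scale, the value 1, is 0.025 m for a shift and 4 degrees for a turn. A row lasts 1/12 s, in which the tool goes at most 41.7 mm and 7.16 degrees, less where a joint would pass 70% of its speed; a pose out of reach is approached as far as the arm can. A call with a number of a shift or a turn outside -1 to 1 is refused whole. A call with a gripper value outside its range is refused whole. OPENING is the opening, from -1 (shut) to 1 (fully open), set as the call begins (- or left out, the last holds). The fingers move at their own pace and stop on an object; FORCE is the grip in N (left out, the last holds). Time passes only in rows, so rows that do not move let the fingers close. It gives the time, the measured TCP pose, the force and the opening at its end, in the units of the state.
- r.get_state(): the state, without advancing time (a new reading comes with each control period).
- r.capture(name): name is "scene" or "top" or "wrist"; returns (picture, depth): 384x512x3 uint8, red, green, blue; 384x512 float32, m along the optical axis (not along the pixel's ray), 0 where there is no reading.
- r.camera_info(name): a dict with "mtx" (3x3 intrinsics, pixels), "pose" (4x4, takes a point from camera to world coordinates). Camera axes: x right, y down, z forward; pixel columns grow to the right and rows downward; lengths in m; the calibration is good to about 2 mm. A picture is of the moment at which its call begins: read the wrist's pose just before it. camera_info takes no time and is no camera call; for the wrist camera it gives the pose at the moment of the call.
- r.close_job(): hands the job in, once; it reports no verdict.
The state is a dict: "time_s": time; "joints": joint angles; "qd": joint speeds; "joint_torque": joint torques, N m; "tcp_pos": TCP position; "eef_rot": TCP orientation; "contact_force": force on the tool from outside, world axes, zero at the start; "moment": the same for the moment, N m; "gripper_width": finger opening in m.
Only numpy, scipy, OpenCV 4.12 (cv2) and the standard library are available. Lean on these libraries where they do the work, as an engineer would, in place of code of your own. Each camera call takes 0.05 s, during which the arm holds its last target. There are 200 camera calls.

TASK

One of the three work plates holds a panel already dotted with paste, but its status flag still lies out over the plate's front edge showing the bar. Without pinching it, push that flag up and over its hinge with a fingertip and press it down until it lies flat on the deck showing the ring. Leave the other two flags as they are, touch none of the panels, and leave everything else on the bench where it stands.

Things in the scene. Friction and masses are not known exactly. Their poses are not given: they have to be found in the camera images.
- plate_todo: Aluminium work plate fixed to the bench: deck on four standoffs over a base plate. Deck top 68 mm above the bench, spanning x -56 to +90, y -60 to +60 mm of this frame (base plate x -60 to +90). Origin on the bench; x points from the front (flag side, facing the robot) to the back, z up; yaw within 0.3 rad of the robot's x. This is the plate to mark.
- panel_todo: Blue panel 74 (along plate x) x 88 x 3 mm lying on the deck; origin at the centre of its underside, 47 mm behind the plate's origin, so its front edge is 70 mm behind the hinge line; dotted all over with 20 raised wet beads 9 mm wide.
- flag_todo (a joint): Status flag of that plate, rad: 0 = lying level out over the front edge, bar face up; pi/2 = upright; 3.14 = folded back level over the deck, ring face up. Stops at both ends; a friction hinge (0.02 N m, 0.35 N at the free edge, more than its weight) leaves it where it is let go. Starts at 0.04 to 0.3: the one to flip.
- hinge_todo (a point): Middle of that flag's hinge line (plate frame -60, 0, 74 mm); the line runs along plate y between two steel cheeks (y = +-50 to 56 mm, from 2 mm in front to 14 mm behind the line, top 82 mm above the bench). 
- edge_todo (a point): Middle of that flag's free edge, mid thickness, 60 mm from the hinge line; moves with the flag. The flag is 90 mm wide along the hinge: 3 mm aluminium with a 2 mm plastic plate on each face. Lying forward it has 70 mm of air beneath and nothing over 20 mm tall in front; folded back it lies 2.5 mm over the deck and ends 10 mm short of the panel.
- plate_bare: Aluminium work plate fixed to the bench: deck on four standoffs over a base plate. Deck top 68 mm above the bench, spanning x -56 to +90, y -60 to +60 mm of this frame (base plate x -60 to +90). Origin on the bench; x points from the front (flag side, facing the robot) to the back, z up; yaw within 0.3 rad of the robot's x. Its panel is still bare.
- panel_bare: Blue panel 74 (along plate x) x 88 x 3 mm lying on the deck; origin at the centre of its underside, 47 mm behind the plate's origin, so its front edge is 70 mm behind the hinge line; bare, no beads.
- flag_bare (a joint): Status flag of that plate, rad: 0 = lying level out over the front edge, bar face up; pi/2 = upright; 3.14 = folded back level over the deck, ring face up. Stops at both ends; a friction hinge (0.02 N m, 0.35 N at the free edge, more than its weight) leaves it where it is let go. Starts at 0.04 to 0.3 and must stay there.
- hinge_bare (a point): Middle of that flag's hinge line (plate frame -60, 0, 74 mm); the line runs along plate y between two steel cheeks (y = +-50 to 56 mm, from 2 mm in front to 14 mm behind the line, top 82 mm above the bench). 
- edge_bare (a point): Middle of that flag's free edge, mid thickness, 60 mm from the hinge line; moves with the flag. The flag is 90 mm wide along the hinge: 3 mm aluminium with a 2 mm plastic plate on each face. 
- plate_marked: Aluminium work plate fixed to the bench: deck on four standoffs over a base plate. Deck top 68 mm above the bench, spanning x -56 to +90, y -60 to +60 mm of this frame (base plate x -60 to +90). Origin on the bench; x points from the front (flag side, facing the robot) to the back, z up; yaw within 0.3 rad of the robot's x. Its panel is done and already marked.
- panel_marked: Blue panel 74 (along plate x) x 88 x 3 mm lying on the deck; origin at the centre of its underside, 47 mm behind the plate's origin, so its front edge is 70 mm behind the hinge line; dotted with beads like the first.
- flag_marked (a joint): Status flag of that plate, rad: 0 = lying level out over the front edge, bar face up; pi/2 = upright; 3.14 = folded back level over the deck, ring face up. Stops at both ends; a friction hinge (0.02 N m, 0.35 N at the free edge, more than its weight) leaves it where it is let go. Starts at 3.02 to 3.14 and must stay there.
- hinge_marked (a point): Middle of that flag's hinge line (plate frame -60, 0, 74 mm); the line runs along plate y between two steel cheeks (y = +-50 to 56 mm, from 2 mm in front to 14 mm behind the line, top 82 mm above the bench). 
- edge_marked (a point): Middle of that flag's free edge, mid thickness, 60 mm from the hinge line; moves with the flag. The flag is 90 mm wide along the hinge: 3 mm aluminium with a 2 mm plastic plate on each face. 
- barface_todo: White plate 48 x 84 x 2 mm on one face of the flag to be flipped, with one dark bar 62 mm long along the hinge; its outer side faces up while the flag lies forward. Origin on its underside's centre, 33 mm from the hinge line.
- ringface_todo: White plate 48 x 84 x 2 mm on the other face of that flag, with one dark ring 40 mm across; it faces down while the flag lies forward and up once it is folded back. Origin 33 mm from the hinge line.
- paste_jar: Bystander: capped jar 36 mm wide, 50 mm tall, standing between two plates. Origin under its centre.
- loupe: Bystander: black eye loupe 36 mm wide, 34 mm tall, standing between two plates. Origin under its centre.
- tape_roll: Bystander: roll of amber tape lying flat, 72 mm wide, 19 mm tall, in front of the plates. Origin under its centre.
- tweezers: Bystander: steel tweezers 115 mm long, 6 mm tall, lying along their x in front of the plates.
- solvent_bottle: Bystander: white bottle 52 mm wide, 120 mm tall, at the left. Origin under its centre.
- syringe_stand: Bystander: grey block 50 x 110 mm with three upright syringes, 108 mm tall, at the right. Origin under its centre.
- tip_box: Bystander: open white box 60 x 85 x 24 mm of dispensing tips, at the right. Origin under its centre.

How it is judged:
By the outcome, as a careful person would: the job done as asked, in the order asked, and still so for the second after the job is handed in, with the robot touching nothing.
It also fails if it takes over 54 s, if anything falls off the work surface, if the arm or the gripper's body presses on something with over 40 N, if the wrist force passes 120 N, or if a joint passes its speed limit or range.

## Working session

There is one attempt and no reset: what is moved stays moved. The work goes in short steps, Python scripts to look and compute and a shell command to move; the robot and the scene stay as the last step left them, time stands still between calls to the robot, and variables do not carry over. Pictures are saved under pics/ and viewed, about 8 in all and at most 12, crops included, and the job is handed in when it is done.

```bash
mkdir -p pics; ls
cat > h.py <<'E'
import numpy as np,cv2
from plant import r
def cap(n,f):
    ci=r.camera_info(n);p,d=r.capture(n);cv2.imwrite('pics/'+f+'.png',p[:,:,::-1]);np.savez('pics/'+f+'.npz',p=p,d=d,m=ci['mtx'],T=ci['pose']);return p,d
def pts(f):
    z=np.load('pics/'+f+'.npz');d=z['d'];v,u=np.indices(d.shape);K=np.array(z['m'])
    c=np.stack([(u-K[0,2])/K[0,0]*d,(v-K[1,2])/K[1,1]*d,d],-1);T=z['T'];return c@T[:3,:3].T+T[:3,3]
E
python3 - <<'E'
from h import *
cap('top','top0');cap('scene','sc0')
s=r.get_state();print(s)
a=cv2.imread('pics/top0.png');cv2.imwrite('pics/top0b.png',cv2.resize(a,(800,600)))
print(r.camera_info('top'))
E
```

```text
pics
{'time_s': 0.1, 'joints': array([-4.73791801e+01,  2.05881707e+01,  6.37871286e-01, -1.61912350e-02,
       -7.01345094e+01, -1.65078440e+01]), 'qd': array([ 0.01504283, -0.13771265,  0.2441219 ,  0.20811635,  0.0813931 ,
       -0.03781761]), 'joint_torque': array([-1.94712506e-03, -5.84162593e+01,  2.93751472e+01,  7.01549113e+00,
        1.01362600e-02, -6.80524795e-05]), 'tcp_pos': array([ 0.29689075, -0.60573554,  0.23670299]), 'eef_rot': array([ 1.79914362e+02, -9.50608786e-03, -1.53892530e+02]), 'contact_force': array([ 0.15204082, -0.42020868, -0.31794759]), 'moment': array([ 0.02389248, -0.06578891, -0.01370831]), 'gripper_width': 0.08775668523858443}
{'mtx': array([[402.00081451,   0.        , 253.36905946],
       [  0.        , 402.00081451, 191.99959879],
       [  0.        ,   0.        ,   1.        ]]), 'pose': array([[-1.11968660e-02, -9.81295916e-01,  1.92179489e-01,
         3.83478552e-01],
       [-9.99931999e-01,  1.16146345e-02,  1.04740000e-03,
         8.03004972e-03],
       [-3.25990387e-03, -1.92154693e-01, -9.81359234e-01,
         1.10772795e+00],
       [ 0.00000000e+00,  0.00000000e+00,  0.00000000e+00,
         1.00000000e+00]])}
```

View pics/top0b.png

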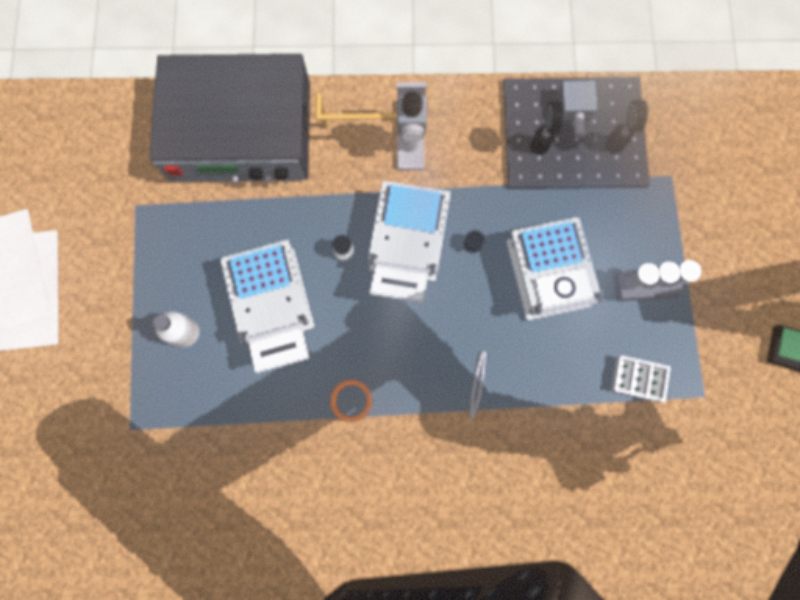

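The top view shows the plate to mark at the left: its beaded panel is at about (262,270) and its bar flag at (278,350), in the 800x600 picture. The bare plate is in the middle, the marked one is at the right, and the arm's shadow falls in front of them.

Run:
```python
from h import *
P=pts('top0');p=np.load('pics/top0.npz')['p'].astype(int)
u0,u1,v0,v1=135,205,150,242
Q=P[v0:v1,u0:u1].reshape(-1,3);C=p[v0:v1,u0:u1].reshape(-1,3)
print(np.histogram(Q[:,2],bins=np.arange(0,.14,.005)))
blue=(C[:,2]>C[:,0]+50)&(C[:,2]>130)&(Q[:,2]>.05)
def rect(X):
    rc=cv2.minAreaRect((X[:,:2]*1000).astype(np.float32));return np.round(rc[0],1),np.round(rc[1],1),round(rc[2],1),len(X),np.round(np.median(X[:,2]),4)
print('panel',rect(Q[blue]))
m=(Q[:,2]>.058);print('all',rect(Q[m]))
a=None
for yaw in [None]:
    rc=cv2.minAreaRect((Q[blue][:,:2]*1000).astype(np.float32))
    b=cv2.boxPoints(rc);e=[b[1]-b[0],b[2]-b[1]];e=min(e,key=np.linalg.norm);
    if e[0]<0:e=-e
    t=np.arctan2(e[1],e[0]);print('yaw',np.degrees(t))
    X=np.array([np.cos(t),np.sin(t)]);Y=np.array([-X[1],X[0]])
    c=np.array(rc[0])/1000; o=c-.047*X; h=o-.06*X;print('origin',o,'hinge',h,'edge~',h-.06*X)
    L=np.c_[(Q[:,:2]-o)@X,(Q[:,:2]-o)@Y,Q[:,2]]
    for a in np.arange(-.13,.1,.008):
        k=(abs(L[:,0]-a)<.004)&(abs(L[:,1])<.06)&(L[:,2]>.04)
        if k.sum()>2:print(round(a,3),k.sum(),np.round(np.median(L[k,2]),4),np.round(L[k,1].min(),3),np.round(L[k,1].max(),3))
```

```text
(array([2073,  129,   75,   36,    3,    0,    0,    0,    0,    0,    0,
          0,   66, 1212, 1061,  355,  483,  103,    0,    0,    0,    0,
          0,    0,    0,    0,    0,    0]), array([0.   , 0.005, 0.01 , 0.015, 0.02 , 0.025, 0.03 , 0.035, 0.04 ,
       0.045, 0.05 , 0.055, 0.06 , 0.065, 0.07 , 0.075, 0.08 , 0.085,
       0.09 , 0.095, 0.1  , 0.105, 0.11 , 0.115, 0.12 , 0.125, 0.13 ,
       0.135, 0.14 ]))
panel (array([516.5, 159.5]), array([389.3, 104.3]), 33.7, 820, np.float64(0.0715))
all (array([513.7, 175.9]), array([395.6, 155. ]), 30.8, 3302, np.float64(0.0711))
yaw -56.278507
origin [0.49035955 0.19856325] hinge [0.45705017 0.24846801] edge~ [0.42374078 0.29837276]
-0.042 19 0.0828 0.003 0.023
-0.034 51 0.0824 0.0 0.059
-0.026 75 0.0817 -0.004 0.06
-0.018 76 0.082 -0.006 0.06
-0.01 80 0.0819 -0.008 0.059
-0.002 81 0.0814 -0.01 0.06
0.006 86 0.0812 -0.013 0.06
0.014 87 0.0808 -0.015 0.059
0.022 92 0.0807 -0.018 0.059
0.03 93 0.0805 -0.021 0.06
0.038 94 0.0805 -0.024 0.059
0.046 67 0.0778 -0.011 0.058
0.054 41 0.071 0.016 0.059
0.062 34 0.0695 0.028 0.059
0.07 34 0.0711 0.027 0.06
0.078 18 0.0683 0.036 0.059
```

```bash
cat > fit.py <<'E'
from h import *
def fit(name,u0,u1,v0,v1):
    P=pts(name);p=np.load('pics/'+name+'.npz')['p'].astype(int)
    M=np.zeros(P.shape[:2],bool);M[v0:v1,u0:u1]=1
    b=(M&(p[:,:,2]>p[:,:,0]+50)&(abs(P[:,:,2]-.072)<.01)).astype(np.uint8)
    b=cv2.morphologyEx(b,cv2.MORPH_CLOSE,np.ones((5,5)))
    n,l,s,_=cv2.connectedComponentsWithStats(b);i=1+s[1:,4].argmax()
    Q=P[(l==i)&(abs(P[:,:,2]-.072)<.01)]
    rc=cv2.minAreaRect((Q[:,:2]*1000).astype(np.float32));print('panel',rc)
    bx=cv2.boxPoints(rc);e=min([bx[1]-bx[0],bx[2]-bx[1]],key=np.linalg.norm);e=e*np.sign(e[0])
    t=np.arctan2(e[1],e[0]);c=np.array(rc[0])/1000
    return t,c,P,M
E
python3 - <<'E'
from fit import *
t,c,P,M=fit('top0',135,205,150,242)
X=np.array([np.cos(t),np.sin(t)]);Y=np.array([-X[1],X[0]])
o=c-.047*X;print('yaw',np.degrees(t),'o',o,'hinge',o-.06*X)
Q=P[M&(P[:,:,2]>.04)];L=np.c_[(Q[:,:2]-o)@X,(Q[:,:2]-o)@Y,Q[:,2]]
for a in np.arange(-.13,.1,.006):
    k=(abs(L[:,0]-a)<.003)
    if k.sum()>2:
        print(round(a,3),k.sum(),np.round(np.median(L[k,2]),4),np.round(L[k,1].min(),3),np.round(L[k,1].max(),3))
E
```

```text
panel ((639.868408203125, 240.5968475341797), (75.31867218017578, 91.18362426757812), 14.742411613464355)
yaw 14.742426 o [0.59441567 0.22863656] hinge [0.53639089 0.21336812]
-0.118 57 0.0833 -0.047 0.043
-0.112 84 0.0844 -0.045 0.043
-0.106 79 0.0839 -0.047 0.042
-0.1 81 0.0828 -0.045 0.042
-0.094 79 0.0827 -0.046 0.042
-0.088 81 0.0825 -0.046 0.043
-0.082 77 0.0805 -0.046 0.043
-0.076 81 0.0803 -0.046 0.042
-0.07 73 0.0795 -0.046 0.041
-0.064 86 0.0769 -0.057 0.055
-0.058 88 0.0782 -0.059 0.054
-0.052 94 0.0694 -0.061 0.059
-0.046 100 0.0687 -0.061 0.054
-0.04 100 0.0684 -0.061 0.059
-0.034 102 0.0685 -0.061 0.057
-0.028 102 0.0686 -0.061 0.059
-0.022 105 0.0685 -0.061 0.058
-0.016 106 0.0688 -0.061 0.058
-0.01 95 0.0686 -0.061 0.057
-0.004 102 0.0686 -0.061 0.058
0.002 103 0.0682 -0.06 0.057
0.008 102 0.0682 -0.061 0.059
0.014 110 0.0708 -0.06 0.059
0.02 104 0.0716 -0.061 0.058
0.026 96 0.0714 -0.06 0.059
0.032 103 0.0715 -0.061 0.058
0.038 102 0.0712 -0.06 0.06
0.044 100 0.0712 -0.06 0.059
0.05 101 0.0717 -0.06 0.06
0.056 98 0.0717 -0.06 0.058
0.062 93 0.0711 -0.06 0.059
0.068 99 0.0713 -0.06 0.058
0.074 94 0.0713 -0.06 0.059
0.08 105 0.0711 -0.06 0.059
0.086 77 0.0689 -0.06 0.06
0.092 21 0.0676 -0.059 0.056
```

```bash
python3 -m inch '[{"yaw":1},{"yaw":1},{"yaw":0.85}]' -1 20
python3 -m inch '[{"x":-0.95,"y":1},{"x":-0.95,"y":1},{"x":-0.95,"y":1},{"x":-0.95,"y":1},{"x":-0.95,"y":1}]'
python3 -m inch '[{"x":-0.95,"y":1},{"x":-0.95,"y":1},{"x":-0.95,"y":1},{"x":-0.95,"y":1},{"x":-0.95,"y":1}]'
python3 -m inch '[{"x":-0.95,"y":1},{"x":-0.95,"y":1},{"x":-0.95,"y":1},{"x":-0.95,"y":1},{"x":-0.95,"y":1}]'
python3 -m inch '[{"y":1},{"y":1},{"y":1},{"y":1},{"y":1}]'
```

```text
validation failed for argument at $[0]...
validation failed for argument at $[0]...
validation failed for argument at $[0]...
validation failed for argument at $[0]...
validation failed for argument at $[0]...
```

```bash
python3 -m inch '[{"x":0,"y":0,"z":0,"yaw":1},{"x":0,"y":0,"z":0,"yaw":1},{"x":0,"y":0,"z":0,"yaw":0.85}]' -1 20
```

```text
time_s: 0.35
tcp_pos: [0.2965, -0.605, 0.235]
eef_rot: [179.8, -0.1, -165.6]
contact_force: [-0.2, 0.0, -0.4]
gripper_width: 0.073
```

```bash
for i in 1; do python3 -m inch '[{"x":-0.95,"y":1,"z":0,"yaw":0},{"x":-0.95,"y":1,"z":0,"yaw":0},{"x":-0.95,"y":1,"z":0,"yaw":0},{"x":-0.95,"y":1,"z":0,"yaw":0},{"x":-0.95,"y":1,"z":0,"yaw":0}]'
python3 -m inch '[{"x":-0.95,"y":1,"z":0,"yaw":0},{"x":-0.95,"y":1,"z":0,"yaw":0},{"x":-0.95,"y":1,"z":0,"yaw":0},{"x":-0.95,"y":1,"z":0,"yaw":0},{"x":-0.95,"y":1,"z":0,"yaw":0}]'
done
```

```text
time_s: 0.77
tcp_pos: [0.3792, -0.4538, 0.2305]
eef_rot: [179.4, -0.3, -166.5]
contact_force: [1.1, -0.7, -0.2]
gripper_width: 0.0396
time_s: 1.18
tcp_pos: [0.4669, -0.2961, 0.2295]
eef_rot: [179.3, -0.5, -166.5]
contact_force: [0.9, -0.3, -0.4]
gripper_width: 0.0065
```

```bash
python3 -m inch '[{"x":-0.3,"y":1,"z":0,"yaw":-0.1},{"x":-0.3,"y":1,"z":0,"yaw":-0.1},{"x":-0.3,"y":1,"z":0,"yaw":-0.1},{"x":-0.3,"y":1,"z":0,"yaw":0},{"x":-0.3,"y":1,"z":0,"yaw":0}]'
python3 -m inch '[{"x":-0.2,"y":1,"z":0,"yaw":0},{"x":-0.2,"y":1,"z":0,"yaw":0},{"x":-0.2,"y":1,"z":0,"yaw":0},{"x":-0.2,"y":1,"z":0,"yaw":0},{"x":-0.2,"y":1,"z":0,"yaw":0}]'
python3 -m inch '[{"x":-0.2,"y":1,"z":0,"yaw":0},{"x":-0.2,"y":1,"z":0,"yaw":0},{"x":-0.2,"y":1,"z":0,"yaw":0},{"x":-0.2,"y":1,"z":0,"yaw":0},{"x":-0.2,"y":1,"z":0,"yaw":0}]'
```

```text
time_s: 1.6
tcp_pos: [0.4742, -0.1574, 0.2286]
eef_rot: [179.2, -0.6, -165.1]
contact_force: [0.6, -0.6, 0.2]
gripper_width: 0.0007
time_s: 2.02
tcp_pos: [0.4641, -0.0236, 0.229]
eef_rot: [179.2, -0.7, -165.1]
contact_force: [0.3, -0.2, 0.5]
gripper_width: 0.0004
time_s: 2.43
tcp_pos: [0.4534, 0.1097, 0.23]
eef_rot: [179.1, -0.8, -165.1]
contact_force: [1.0, -0.2, -0.2]
gripper_width: 0.0004
```

```bash
python3 -m inch '[{"x":-0.2,"y":1,"z":0,"yaw":0},{"x":-0.3,"y":1,"z":0,"yaw":0},{"x":-0.3,"y":0.9,"z":0,"yaw":0},{"x":0,"y":0.2,"z":0.5,"yaw":0},{"x":0,"y":0,"z":1,"yaw":0}]'
python3 -m inch '[{"x":0,"y":0,"z":1,"yaw":0},{"x":0,"y":0,"z":1,"yaw":0},{"x":0,"y":0,"z":0.5,"yaw":0},{"x":0,"y":0,"z":0,"yaw":0}]'
python3 - <<'E'
from h import *
cap('top','t1');cap('wrist','w1');cap('scene','s1')
s=r.get_state();o=np.array([.5944,.2286]);t=np.radians(14.74);X=np.array([np.cos(t),np.sin(t)]);d=s['tcp_pos'][:2]-o+.06*X
print('tcp from hinge',d@X,d@[-X[1],X[0]],s['tcp_pos'][2])
a=[cv2.imread(f'pics/{n}.png') for n in('s1','w1')]
cv2.imwrite('pics/v1.png',cv2.resize(np.hstack(a),(800,300)))
b=cv2.imread('pics/s1.png');cv2.imwrite('pics/s1b.png',cv2.resize(b,(800,600)))
E
```

```text
time_s: 2.85
tcp_pos: [0.4527, 0.2, 0.1963]
eef_rot: [178.9, -0.4, -164.8]
contact_force: [0.1, 0.2, -1.0]
gripper_width: 0.0003
time_s: 3.18
tcp_pos: [0.4491, 0.2012, 0.1272]
eef_rot: [179.0, -0.7, -164.7]
contact_force: [-0.5, 0.7, 0.2]
gripper_width: 0.0003
tcp from hinge -0.08539979020706205 0.01108952299325682 0.13050213971492972
```

View pics/v1.png

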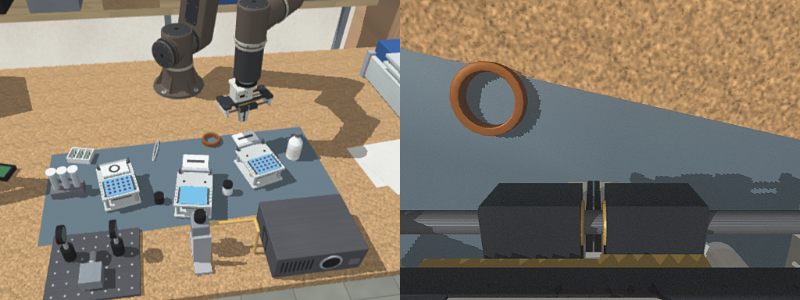

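The scene half (left) shows the shut gripper standing in front of the left plate's flag, at about (240,115). The wrist camera (right half) faces away from the plate, with the tape roll at (488,98), so I go on by position and force.

```bash
python3 -m inch '[{"x":0.05,"y":-0.3,"z":1,"yaw":0},{"x":0.05,"y":0,"z":0.9,"yaw":0},{"x":0,"y":0,"z":0.2,"yaw":0},{"x":0,"y":0,"z":0,"yaw":0}]'
python3 -m inch '[{"x":-0.2,"y":0,"z":0,"yaw":0},{"x":-0.1,"y":0,"z":0,"yaw":0},{"x":0,"y":0,"z":0,"yaw":0}]'
```

```text
time_s: 3.67
tcp_pos: [0.4543, 0.1982, 0.083]
eef_rot: [178.6, 0.2, -164.7]
contact_force: [-0.5, 0.6, -0.3]
gripper_width: 0.0006
time_s: 3.92
tcp_pos: [0.4641, 0.2019, 0.0869]
eef_rot: [178.6, 0.5, -164.6]
contact_force: [0.0, -0.1, 0.0]
gripper_width: 0.0005
```

```bash
python3 -m inch '[{"x":0,"y":0,"z":0.3,"yaw":0},{"x":0,"y":0,"z":0.1,"yaw":0},{"x":0,"y":0,"z":0.05,"yaw":0}]'
python3 -m inch '[{"x":-0.06,"y":0,"z":0.02,"yaw":0},{"x":-0.06,"y":0,"z":0.02,"yaw":0},{"x":-0.06,"y":0,"z":0.02,"yaw":0}]'
```

```text
time_s: 4.17
tcp_pos: [0.466, 0.2036, 0.0773]
eef_rot: [178.4, 0.8, -164.6]
contact_force: [0.2, 1.0, 0.1]
gripper_width: 0.0008
time_s: 4.42
tcp_pos: [0.4662, 0.2033, 0.0739]
eef_rot: [178.5, 0.3, -164.7]
contact_force: [-6.8, 1.9, 0.9]
gripper_width: 0.0004
```

```bash
python3 -m inch '[{"x":-0.05,"y":0,"z":-0.2,"yaw":0},{"x":-0.05,"y":0,"z":-0.2,"yaw":0},{"x":-0.05,"y":0,"z":-0.2,"yaw":0}]'
```

```text
time_s: 4.67
tcp_pos: [0.468, 0.2031, 0.0879]
eef_rot: [178.6, -0.0, -164.7]
contact_force: [-1.8, 1.1, -0.8]
gripper_width: 0.0004
```

```bash
python3 -m inch '[{"x":-0.11,"y":0,"z":-0.2,"yaw":0},{"x":-0.13,"y":0,"z":-0.2,"yaw":0},{"x":-0.15,"y":0,"z":-0.2,"yaw":0}]'
python3 -m inch '[{"x":-0.18,"y":0,"z":-0.2,"yaw":0},{"x":-0.2,"y":0,"z":-0.18,"yaw":0}]'
cat > st.py <<'E'
from h import *
s=r.get_state();t=np.radians(14.74);X=np.array([np.cos(t),np.sin(t)]);d=s['tcp_pos'][:2]-[.5364,.2134]
print('t',s['time_s'],'face x',d@X*1e3+10.5,'y',d@[-X[1],X[0]]*1e3,'tip z rel hinge',(s['tcp_pos'][2]-.085)*1e3,'F',np.round(s['contact_force'],1))
E
python3 st.py
```

```text
time_s: 4.92
tcp_pos: [0.475, 0.2048, 0.1044]
eef_rot: [178.5, -0.3, -164.7]
contact_force: [-5.2, 2.7, 1.7]
gripper_width: 0.0003
time_s: 5.08
tcp_pos: [0.4836, 0.2073, 0.1158]
eef_rot: [178.5, -0.3, -164.7]
contact_force: [-2.3, 0.9, 1.6]
gripper_width: 0.0006
t 5.0833 face x -42.09728442578251 y 7.483159764925113 tip z rel hinge 30.78959457374762 F [-2.3  0.9  1.6]
```

```bash
python3 -m inch '[{"x":-0.24,"y":0,"z":-0.15,"yaw":0},{"x":-0.26,"y":0,"z":-0.13,"yaw":0},{"x":-0.27,"y":0,"z":-0.1,"yaw":0}]'
python3 -m inch '[{"x":-0.28,"y":0,"z":-0.07,"yaw":0},{"x":-0.3,"y":0,"z":-0.03,"yaw":0}]'
python3 st.py
```

```text
time_s: 5.33
tcp_pos: [0.5049, 0.2128, 0.1287]
eef_rot: [178.4, -0.1, -164.7]
contact_force: [-1.2, 0.8, 0.7]
gripper_width: 0.0004
time_s: 5.5
tcp_pos: [0.5214, 0.2172, 0.1323]
eef_rot: [178.4, 0.0, -164.7]
contact_force: [-0.7, 0.7, -0.0]
gripper_width: 0.0006
t 5.5 face x -3.0495128923635395 y 7.482952714375805 tip z rel hinge 47.32972940626899 F [-0.7  0.7 -0. ]
```

Run:
```python
from h import *
cap('scene','s2')
a=cv2.imread('pics/s2.png')[110:260,200:400];cv2.imwrite('pics/s2c.png',cv2.resize(a,(800,600),interpolation=cv2.INTER_CUBIC))
```

```text
(no output)
```

View pics/s2c.png

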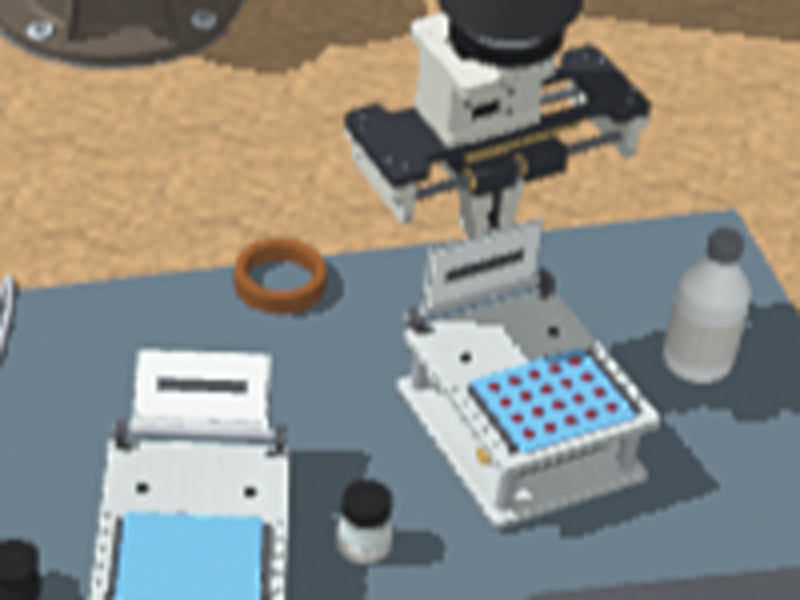

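The crop shows the flag standing upright with the shut finger behind it at about (490,210), and the panel untouched. The middle flag still lies forward. I continue over the top.

```bash
python3 -m inch '[{"x":-0.3,"y":0,"z":0.1,"yaw":0},{"x":-0.31,"y":0,"z":0.06,"yaw":0},{"x":-0.3,"y":0,"z":0.11,"yaw":0}]'
python3 st.py
python3 -m inch '[{"x":-0.27,"y":0,"z":0.16,"yaw":0},{"x":-0.24,"y":0,"z":0.2,"yaw":0}]'
python3 st.py
```

```text
time_s: 5.8
tcp_pos: [0.5465, 0.2241, 0.1249]
eef_rot: [178.4, 0.1, -164.7]
contact_force: [-0.1, 0.4, 0.5]
gripper_width: 0.0006
t 5.8 face x 23.030258900373887 y 7.74294620524514 tip z rel hinge 39.86166475898055 F [-0.1  0.4  0.5]
time_s: 5.97
tcp_pos: [0.5606, 0.2281, 0.1147]
eef_rot: [178.5, 0.0, -164.7]
contact_force: [-0.2, 0.3, -0.2]
gripper_width: 0.0006
t 5.9667 face x 37.58831380050401 y 8.032765651477431 tip z rel hinge 29.66011779067937 F [-0.2  0.3 -0.2]
```

```bash
python3 -m inch '[{"x":-0.06,"y":0,"z":0.22,"yaw":0},{"x":-0.04,"y":0,"z":0.22,"yaw":0},{"x":-0.02,"y":0,"z":0.2,"yaw":0}]'
python3 st.py
python3 -m inch '[{"x":0,"y":0,"z":0.12,"yaw":0},{"x":0,"y":0,"z":0.08,"yaw":0}]'
python3 st.py
```

```text
time_s: 6.22
tcp_pos: [0.565, 0.2296, 0.0957]
eef_rot: [178.5, 0.0, -164.7]
contact_force: [0.6, 0.4, 0.9]
gripper_width: 0.0005
t 6.2167 face x 42.2701121422242 y 8.4204363924586 tip z rel hinge 10.70233686532808 F [0.6 0.4 0.9]
time_s: 6.38
tcp_pos: [0.5643, 0.2294, 0.0888]
eef_rot: [178.5, -0.1, -164.7]
contact_force: [-0.2, 0.9, 6.4]
gripper_width: 0.0005
t 6.3833 face x 41.575137800937455 y 8.349866385994591 tip z rel hinge 3.7923327207658315 F [-0.2  0.9  6.4]
```

```bash
python3 -m inch '[{"x":0,"y":0,"z":0.08,"yaw":0},{"x":0,"y":0,"z":0.06,"yaw":0}]'
python3 -m inch '[{"x":0,"y":0,"z":-0.5,"yaw":0},{"x":0,"y":0,"z":-1,"yaw":0},{"x":0,"y":0,"z":-1,"yaw":0},{"x":0.5,"y":0,"z":-1,"yaw":0},{"x":1,"y":0,"z":-1,"yaw":0}]'
python3 -m inch '[{"x":0.5,"y":-1,"z":-0.2,"yaw":0},{"x":0,"y":-1,"z":0,"yaw":0},{"x":0,"y":-1,"z":0,"yaw":0},{"x":0,"y":-1,"z":0,"yaw":0},{"x":0,"y":-1,"z":0,"yaw":0}]'
python3 -m inch '[{"x":0.3,"y":-1,"z":0,"yaw":0},{"x":0,"y":-1,"z":0,"yaw":0},{"x":0,"y":-1,"z":0,"yaw":0},{"x":0,"y":-1,"z":0,"yaw":0},{"x":0,"y":-1,"z":0,"yaw":0}]'
python3 -m inch '[{"x":0,"y":-1,"z":0,"yaw":0},{"x":0,"y":-1,"z":0,"yaw":0},{"x":0,"y":-0.5,"z":0,"yaw":0},{"x":0,"y":0,"z":0,"yaw":0}]'
python3 - <<'E'
from fit import *
cap('top','t3');cap('scene','s3')
P=pts('t3');o=np.array([.5944,.2286]);t=np.radians(14.74);X=np.array([np.cos(t),np.sin(t)]);Y=np.array([-X[1],X[0]])
Q=P[150:242,135:205].reshape(-1,3);L=np.c_[(Q[:,:2]-o)@X+.06,(Q[:,:2]-o)@Y,Q[:,2]]
for a in np.arange(-.06,.08,.008):
    k=(abs(L[:,0]-a)<.004)&(abs(L[:,1])<.035);print(round(a,3),k.sum(),np.round(np.median(L[k,2]),4))
fit('t3',135,205,150,242)
a=cv2.imread('pics/t3.png')[90:290,70:440];cv2.imwrite('pics/t3b.png',cv2.resize(a,(800,432)))
b=cv2.imread('pics/s3.png');cv2.imwrite('pics/s3b.png',cv2.resize(b,(800,600)))
E
```

```text
time_s: 6.55
tcp_pos: [0.5644, 0.2295, 0.0887]
eef_rot: [178.6, -0.0, -164.6]
contact_force: [-6.0, -2.3, 13.1]
gripper_width: 0.0007
time_s: 6.97
tcp_pos: [0.527, 0.2157, 0.1998]
eef_rot: [178.8, -0.5, -164.6]
contact_force: [-0.0, 0.6, 0.7]
gripper_width: 0.0004
time_s: 7.38
tcp_pos: [0.5464, 0.0925, 0.2123]
eef_rot: [178.5, 0.4, -164.1]
contact_force: [0.2, 0.7, -0.4]
gripper_width: 0.0002
time_s: 7.8
tcp_pos: [0.5727, -0.0352, 0.2106]
eef_rot: [178.4, 0.6, -163.9]
contact_force: [0.1, -0.3, 1.5]
gripper_width: 0.0008
time_s: 8.13
tcp_pos: [0.59, -0.1018, 0.209]
eef_rot: [178.4, 0.6, -164.1]
contact_force: [0.7, 1.1, 0.4]
gripper_width: 0.0004
-0.06 0 nan
-0.052 0 nan
-0.044 0 nan
-0.036 0 nan
-0.028 0 nan
-0.02 0 nan
-0.012 0 nan
-0.004 2 0.0766
0.004 9 0.0762
0.012 12 0.0771
0.02 13 0.0788
0.028 20 0.0782
0.036 26 0.0778
0.044 35 0.0782
0.052 32 0.078
0.06 25 0.0754
0.068 40 0.0687
0.076 39 0.0717
panel ((632.7083740234375, 262.18292236328125), (72.1750259399414, 44.579471588134766), 13.512103080749512)
  return _methods._mean(a, axis=axis, dtype=dtype,
  ret = ret.dtype.type(ret / rcount)
```

View pics/t3b.png

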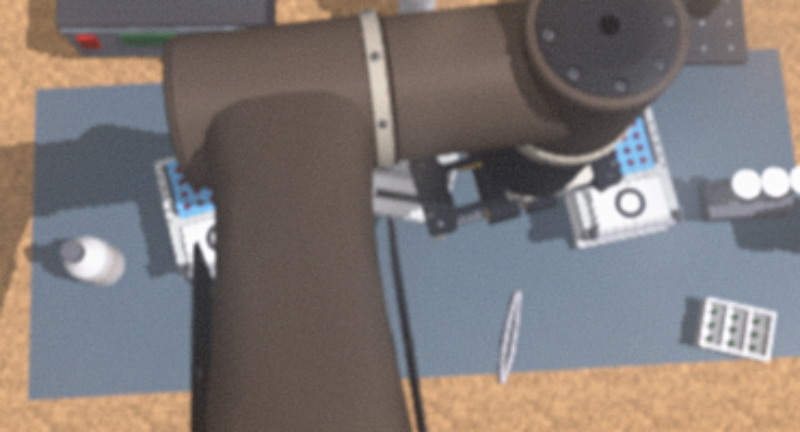

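View pics/s3b.png

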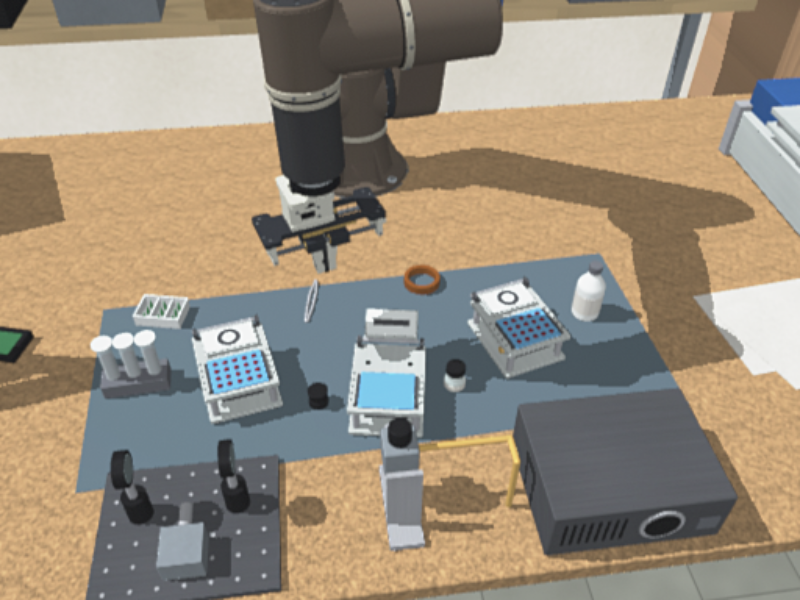

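The scene view shows the ring face up on the right-hand plate of this view (508,297), which is the plate to mark. The bare plate still shows its bar (391,325), the marked one its ring (230,337), and everything else stands where it was. The flag's surface depth is level at 78 mm, where 77.5 mm is expected. The partial panel reading comes from the arm hiding part of it.

```bash
python3 -c "
from plant import r
s=r.get_state();print(s['time_s'],abs(s['qd']).max(),s['contact_force'])
print(r.close_job())"
```

```text
8.2333 1.433739870826493 [-0.05412859  0.90083409 -0.74417311]
the job is handed in; nothing more can be done
None
```

The flag on the left, dotted plate now lies folded back flat on the deck, showing the ring. I pushed it up by its free edge with the shut fingertips, took it over the hinge, and pressed it down at about 13 N. The arm then moved clear and I handed the job in at 8.2 s.

**Checks that passed:**
- The flag's top reads level at about 78 mm, against 77.5 mm expected, and the scene picture shows the ring face up.
- By eye in the same picture, the bare plate still shows its bar, the marked plate its ring, and all bystanders and panels stand where they were.
- At hand-in the measured force was only sensor noise.

**Check that was incomplete:** the final top-camera fit of the panel on that plate covered only about half of it, because the arm was in the way. That the panel did not move is therefore judged from the scene picture, not measured.

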